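# Shift the bench powder blender into third

### The arm

A 6-joint arm with a two-finger parallel gripper is mounted at the origin on the work surface. World frame = base frame: x ahead of the robot, y to its left, z up, the work surface at z = 0. Lengths are in m, angles in degrees, forces in N, time in s.
With the tool pointing down it reaches from about 0.275 to 0.875 m from the base axis. Payload 12.5 kg.
Tool frame: the origin (TCP) lies between the finger pads; the fingertips stand 8 mm ahead of it and the grasp point (between the pads) lies 11 mm behind it; z points along the fingers, y is the direction in which the jaws open and shut (so a half turn about z gives the same grasp; the last joint's range is limited). The gripper opens to 85 mm and grips with 20 to 120 N. Pads are 22 mm wide; open, the fingers measure 114 mm over their backs; the gripper's body (76 mm by 85 mm) begins 54 mm behind the grasp point. The pads swing forward as they close: fully open they stand 13 mm farther back than shut.
Start: joints at [-70.279, 20.094, 94.641, -0, 65.266, -4.847], TCP at [0.229, -0.5, 0.239] pointing down, gripper open.
Joint ranges: [-157.81, 157.81], [-45, 120.19], [0.68, 151.7], [-89.99, 269.99], [4.06, 180], [-164.3, 164.3]. Speed limits (degrees/s): [127.2, 127.2, 159.86, 180, 180, 180].

### API

Orientations are given as a 3x3 rotation matrix whose columns are the frame's x, y, z axes.
In Python, from cell import ctrl, get_image, cut_out gives the robot as it stands. The module is installed in compiled form; this text tells all that it offers.
- The arm moves only by the shell command python3 -m creep 'ROWS' [FORCE]. ROWS is JSON, a list of rows, each an object with "slide": the shift along the world's x, y, z in cm, a list of three; "yaw": the turn about the world's z in rad; "hand": the gripper command: -1 is fully open, 1 is shut, values between are in proportion. In form: [{"slide": [x, y, z], "yaw": yaw, "hand": hand}, ...]. A call has exactly 8 rows; each row is the pose to reach, as a shift and turn from the pose measured when the call began; what a row does not reach only later rows make up. A row lasts 1/8 s, in which the tool goes at most 62.5 mm and 10.7 degrees, less where a joint would pass 70% of its speed; a pose out of reach is approached as far as the arm can. A call with a gripper value outside its range is refused whole. The fingers move at their own pace and stop on an object; FORCE is the grip in N (left out, the last holds). Time passes only in rows, so rows that repeat a pose let the fingers close, or fill a call up. It gives the time, the measured TCP pose, the force and the opening at its end, in the units of the state.
- ctrl.observe(): the state, without advancing time (a new reading comes with each control period).
- get_image(name): name is "side" or "top"; returns a dict with "img" (400x640x3 uint8, red, green, blue), "z_map" (400x640 float32, m along the optical axis (not along the pixel's ray), 0 where there is no reading), "fovy" (degrees; the focal length in pixels is half the picture's height over the tangent of half this angle, whatever the lens; pixels are square), "cx", "cy" (the principal point, pixels), "distortion" ([k1, k2, p1, p2, k3] as OpenCV has them; the pictures are not rectified), "rvec" (rotation vector, rad) and "tvec" (3), from world to camera coordinates, as OpenCV has them. Camera axes: x right, y down, z forward; pixel columns grow to the right and rows downward; lengths in m; the calibration is good to about 2 mm. A picture is of the moment at which its call begins.
- ctrl.hand_in(): hands the job in, once; it reports no verdict.
Trained networks look in a picture, given as the dict that the camera call returned (one of the last four; its "shot" number tells which), for a name from the list of things; names that differ only in an ending like _2 or _b are one class to them, and where a whole thing is asked for, a point or a joint stands for the part that bears it (a point fixed in the world has none). Each returns a list of dicts, best first, with "score" (0 to 1); they miss things now and then, are a little off and sometimes report something else, mostly with a low value. They report only what shows in the picture. A call takes as long as a camera call.
- cut_out(query, picture): "pixels" (400x640 bool, what is visible of it) and "box" ([left, top, right, bottom] in pixels, round what is visible of it).
The state is a dict: "t": time; "q": joint angles; "qd": joint speeds; "tau": joint torques, N m; "eef_pos": TCP position; "eef_rot": TCP orientation; "force": force on the tool from outside, world axes, zero at the start; "torque": the same for the moment, N m; "finger_gap": finger opening in m.
Only numpy, scipy, OpenCV 4.12 (cv2) and the standard library are available. Lean on these libraries where they do the work, as an engineer would, in place of code of your own. Each camera call takes 0.05 s, during which the arm holds its last target. There are 200 camera calls.

### The job

Put the powder blender into third gear: push its red-knobbed gear lever back to neutral if it is in a slot, across the neutral channel to the right-hand side of the H-shaped gate, then forward (away from the robot) fully home into the third slot, the one marked with three dots. Only push the knob with the fingers: do not pull it up, do not let the lever go into the fourth slot on the way, and leave the labware standing around it where it is.

Things in the scene. Friction and masses are not known exactly. Their poses are not given: they have to be found in the camera images.
- gearbox: the blender's gearbox: a white box on rubber feet, 220 (x) x 300 (y) mm, top 118 mm above the table, fixed to it. Origin at table height straight under the gate's centre; x axis forward (away from the robot, give or take 20 degrees), y left, z up
- gate_centre (a point): centre of the H, on the upper face (130 mm up) of the 120 x 110 x 12 mm aluminium gate plate; axes as the gearbox. Two slots along x, 16 mm wide, at y = +20 (left) and -20 mm (right), reach to x = +-30 mm; a 16 mm neutral channel along y at x = 0 joins them. Black dots number the slots: 1 forward left, 2 back left, 3 forward right, 4 back right
- pivot (a point): the lever's pivot, inside the gearbox 60 mm above the table, straight below the gate's centre; axes as the gearbox
- drum_centre (a point): middle of the steel double-cone drum fixed on the gearbox's right side: radius 68 mm, 130 mm long along y, its axis 85 mm above the table
- knob_centre (a point): middle of the lever's red knob, a cylinder 32 mm in diameter and 46 mm tall along the lever, on a steel stem 10 mm thick. It lies 150 mm up the lever from the pivot; z axis along the lever, upwards. Upright it is 210 mm above the table; at a slot's end about 47 mm fore or aft and 42 mm left or right of the gate's centre and 196 mm up
- lever_across (a joint): lean of the lever to the right (positive) or left, about the gearbox's x axis, rad: about -0.30 in the left slots, +0.30 in the right ones, with about 0.04 of play; stops at +-0.34. About 3 N at the knob moves it and it stays where it is left (friction, no spring). The knob's middle lies 150 mm * sin(across) * cos(fore) right of the centre
- lever_fore (a joint): lean of the lever forward (positive) or back, rad: 0 in the neutral channel, which has about 0.04 of play either way; stops at +-0.32, fully home in a slot. About 3 N moves it and it stays where it is left. The knob's middle lies 150 mm * sin(fore) forward of the centre. The lever starts somewhere along the left pair of slots
- knob_lift (a joint): how far the knob and stem have been pulled up along the lever, m; 0 at rest, at most 0.015; a spring of about 7 N holds it down. To be left alone
- powder_jar: white screw-capped powder jar, 86 mm diameter, 130 mm tall, loose, left of the blender; origin under its centre
- flask: conical glass flask, 80 mm diameter, 122 mm tall, loose, left of the blender; origin under its centre
- beaker: glass beaker, 68 mm diameter, 85 mm tall, loose, near left of the blender; origin under its centre
- spatula: spatula lying loose on the table in front of the blender
- vial: small amber vial with a white cap, 28 mm diameter, 45 mm tall, standing loose on the blender's top in the far right corner; origin under its centre
- amber_bottle: amber reagent bottle, 70 mm diameter, 150 mm tall, loose, behind the drum at the far right of the blender; origin under its centre
- scoop: spoon-shaped scoop lying loose on the table in front of the drum

How it is judged:
By the outcome, as a careful person would: the job done as asked, in the order asked, and still so for the second after the job is handed in, with the robot touching nothing.
It also fails if it takes over 58 s, if anything falls off the work surface, if the arm or the gripper's body presses on something with over 40 N, if the wrist force passes 120 N, or if a joint passes its speed limit or range.

## Working session

There is one attempt and no reset: what is moved stays moved. The work goes in short steps, Python scripts to look and compute and a shell command to move; the robot and the scene stay as the last step left them, time stands still between calls to the robot, and variables do not carry over. Pictures are saved under pics/ and viewed, about 8 in all and at most 12, crops included, and the job is handed in when it is done.

```bash
mkdir -p pics; cat > h.py <<'E'
import numpy as np, cv2
from cell import ctrl, get_image, cut_out
def cam(p):
    f=200/np.tan(np.radians(p["fovy"])/2)
    K=np.array([[f,0,p["cx"]],[0,f,p["cy"]],[0,0,1.]])
    R=cv2.Rodrigues(np.array(p["rvec"],float))[0]
    return K,np.array(p["distortion"],float),R,np.array(p["tvec"],float).reshape(3)
def cloud(p,mask=None):
    K,d,R,t=cam(p); z=p["z_map"]
    m=(z>0) if mask is None else (mask&(z>0))
    v,u=np.nonzero(m)
    n=cv2.undistortPoints(np.stack([u,v],1).astype(float)[:,None],K,d)[:,0]
    P=np.c_[n,np.ones(len(n))]*z[v,u][:,None]
    return (P-t)@R, np.c_[u,v]
def proj(p,X):
    K,d,R,t=cam(p); return cv2.projectPoints(np.array(X,float).reshape(-1,3),np.array(p["rvec"],float),t,K,d)[0][:,0]
def save(p,n,crop=None,s=1):
    im=p["img"][:,:,::-1]
    if crop: im=im[crop[1]:crop[3],crop[0]:crop[2]]
    cv2.imwrite("pics/"+n,cv2.resize(im,None,fx=s,fy=s))
E
python3 - <<'E'
from h import *
for n in ("side","top"):
    p=get_image(n); save(p,n+"0.png")
    print(n,"campos",(-cam(p)[2].T@cam(p)[3]).round(3))
    for q in ("knob_centre","gearbox","vial","drum_centre","powder_jar","flask","beaker","amber_bottle"):
        for r in cut_out(q,p)[:2]:
            X,_=cloud(p,r["pixels"])
            print(q,round(r["score"],2),np.round(r["box"]),len(X), np.median(X,0).round(3) if len(X) else '', (np.percentile(X,[2,98],axis=0).round(3).tolist() if len(X) else ''))
E
```

```text
side campos [ 0.287 -0.383  0.752]
knob_centre 0.98 [339. 181. 357. 227.] 439 [ 0.587 -0.05   0.212] [[0.576, -0.067, 0.133], [0.601, -0.027, 0.23]]
gearbox 0.89 [276. 171. 497. 378.] 20018 [ 0.579 -0.157  0.12 ] [[0.476, -0.394, 0.034], [0.693, 0.049, 0.182]]
vial 0.69 [429. 234. 446. 254.] 224 [ 0.684 -0.202  0.146] [[0.676, -0.213, 0.126], [0.696, -0.188, 0.166]]
drum_centre 0.89 [279. 173. 501. 379.] 19973 [ 0.579 -0.158  0.12 ] [[0.476, -0.394, 0.035], [0.692, 0.049, 0.182]]
powder_jar 0.97 [255. 160. 293. 212.] 1771 [0.511 0.15  0.103] [[0.479, 0.133, 0.003], [0.555, 0.211, 0.133]]
flask 0.91 [303. 152. 332. 196.] 711 [0.635 0.148 0.059] [[0.61, 0.13, 0.016], [0.668, 0.175, 0.125]]
beaker 0.85 [243. 226. 275. 266.] 1056 [0.417 0.057 0.055] [[0.385, 0.014, 0.004], [0.446, 0.078, 0.087]]
beaker 0.27 [282. 172. 502. 378.] 19967 [ 0.579 -0.157  0.12 ] [[0.476, -0.394, 0.035], [0.692, 0.049, 0.182]]
amber_bottle 0.98 [443. 252. 489. 305.] 1735 [ 0.709 -0.276  0.099] [[0.692, -0.304, 0.002], [0.788, -0.24, 0.153]]
top campos [0.429 0.04  1.064]
knob_centre 0.72 [303. 152. 492. 245.] 
[... 467 characters left out ...]
75, -0.214, 0.117], [0.697, -0.188, 0.165]]
drum_centre 0.93 [302. 149. 493. 240.] 11482 [ 0.59  -0.113  0.118] [[0.48, -0.371, 0.093], [0.69, 0.055, 0.153]]
powder_jar 0.63 [250. 206. 285. 238.] 989 [0.513 0.166 0.129] [[0.478, 0.132, 0.001], [0.554, 0.209, 0.133]]
flask 0.93 [260. 169. 290. 196.] 602 [0.632 0.153 0.051] [[0.607, 0.125, 0.008], [0.673, 0.193, 0.124]]
beaker 0.73 [303. 149. 491. 243.] 11769 [ 0.589 -0.113  0.118] [[0.479, -0.376, 0.082], [0.692, 0.055, 0.153]]
beaker 0.55 [305. 247. 327. 276.] 541 [0.413 0.044 0.011] [[0.381, 0.015, 0.0], [0.443, 0.075, 0.087]]
amber_bottle 0.56 [417. 132. 444. 164.] 681 [ 0.713 -0.261  0.105] [[0.691, -0.295, 0.024], [0.749, -0.238, 0.152]]
```

```bash
python3 - <<'E'
from h import *
p=get_image("side"); save(p,"s1.png",(230,130,510,390),2.7)
q=get_image("top"); save(q,"t1.png",(290,130,460,270),4.5)
for n,pp in (("side",p),("top",q)):
    X,_=cloud(pp)
    for lo,hi,lab in ((.126,.134,"plate"),(.114,.122,"top")):
        m=(X[:,2]>lo)&(X[:,2]<hi)&(abs(X[:,0]-.585)<.15)&(X[:,1]>-.24)&(X[:,1]<.07)
        r=cv2.minAreaRect(X[m][:,:2].astype(np.float32)*1000); print(n,lab,m.sum(),r,X[m].mean(0).round(4), cv2.boxPoints(r).round(0).tolist())
print(ctrl.observe()["eef_rot"].round(3).tolist() if hasattr(ctrl.observe()["eef_rot"],'round') else ctrl.observe()["eef_rot"])
E
```

```text
side plate 2250 ((602.2551879882812, -125.26927185058594), (134.37115478515625, 213.06698608398438), 13.533740997314453) [ 0.5905 -0.0907  0.1317] [[512.0, -37.0], [562.0, -245.0], [693.0, -213.0], [643.0, -6.0]]
side top 9405 ((591.8576049804688, -87.59635925292969), (219.47142028808594, 303.09002685546875), 5.0996527671813965) [ 0.5788 -0.1086  0.1195] [[469.0, 54.0], [496.0, -248.0], [715.0, -229.0], [688.0, 73.0]]
top plate 1513 ((609.073974609375, -120.93496704101562), (151.12081909179688, 183.0814208984375), 5.258054256439209) [ 0.5889 -0.0907  0.1301] [[525.0, -37.0], [542.0, -219.0], [693.0, -205.0], [676.0, -23.0]]
top top 7355 ((589.9367065429688, -86.09556579589844), (217.78546142578125, 298.2791442871094), 5.228274345397949) [ 0.5858 -0.0832  0.118 ] [[468.0, 53.0], [495.0, -245.0], [712.0, -225.0], [685.0, 72.0]]
[[0.909, 0.416, 0.0], [0.416, -0.909, 0.0], [0.0, -0.0, -1.0]]
```

View pics/s1.png

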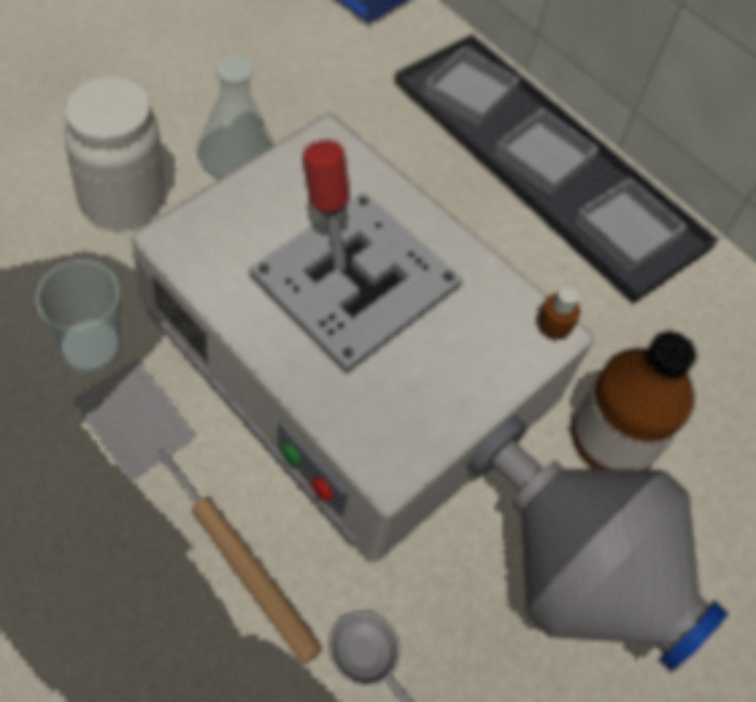

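View pics/t1.png

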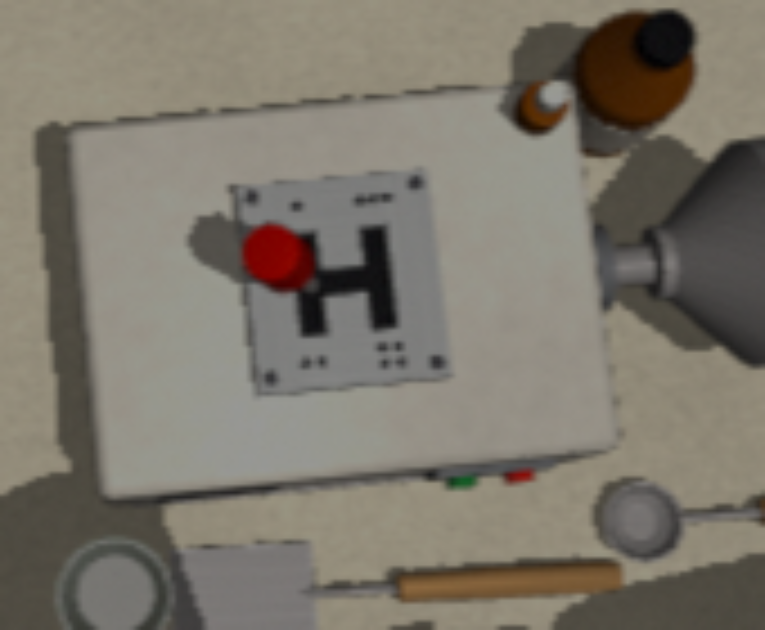

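The side crop shows the lever standing in the left slot near neutral, with the knob at about (326,175). The top crop shows the H centred at about (343,281), with three dots at (375,198) marking the forward-right slot. Next I'll compute the gate frame and the lean of the lever.

```bash
cat >> h.py <<'E'
from scipy.optimize import least_squares
YAW=np.radians(5.15)
def ray(p,uv,z):
    K,d,R,t=cam(p); n=cv2.undistortPoints(np.array(uv,float).reshape(-1,1,2),K,d)[:,0]
    D=np.c_[n,np.ones(len(n))]@R; C=-R.T@t
    return C+D*((z-C[2])/D[:,2])[:,None]
def Rz(a): c,s=np.cos(a),np.sin(a); return np.array([[c,-s,0],[s,c,0],[0,0,1]])
def lever(p,G):
    "fit across,fore from the depth on red pixels; G = gate centre xy"
    im=p["img"].astype(int); red=(im[...,0]>90)&(im[...,1]<60)&(im[...,2]<60)
    red=cv2.erode(red.astype(np.uint8),np.ones((2,2)))>0
    X,_=cloud(p,red); L=(X-[G[0],G[1],.06])@Rz(YAW)
    L=L[(abs(L[:,0])<.1)&(abs(L[:,1])<.1)&(L[:,2]>.08)]
    def axis(a): return np.array([np.sin(a[1]),-np.sin(a[0])*np.cos(a[1]),np.cos(a[0])*np.cos(a[1])])
    def res(a):
        u=axis(a); s=L@u; r=np.linalg.norm(L-s[:,None]*u,axis=1)
        return np.where(abs(r-.016)<abs(s-.173),r-.016,s-.173)
    best=min((least_squares(res,[x,y],loss="soft_l1",f_scale=.002) for x in(-.3,0,.3) for y in(-.3,0,.3)),key=lambda s:s.cost)
    k=axis(best.x)*.15
    return best.x, k, Rz(YAW)@k+[G[0],G[1],.06], len(L), np.sqrt(np.mean(best.fun**2))
E
python3 - <<'E'
from h import *
p=get_image("side"); q=get_image("top")
a=np.array([[235,186],[428,172],[452,376],[258,394]])/4.5+[290,130]
b=np.array([[362,172],[461,282],[348,370],[251,272]])/2.7+[230,130]
for pp,c in((q,a),(p,b)):
    X=ray(pp,c,.13); print(X.mean(0).round(4), X[:,:2].round(3).tolist(),np.linalg.norm(X-np.roll(X,1,0),axis=1).round(3))
    e=X[1]-X[0]; print(np.degrees(np.arctan2(e[1],e[0]))+90)
print(ray(q,np.array([[343,281]])/4.5+[290,130],.13))
G=np.array([.589,-.086])
for pp in(p,q): print(lever(pp,G))
E
```

```text
[ 0.589  -0.0859  0.13  ] [[0.644, -0.026], [0.652, -0.136], [0.535, -0.146], [0.525, -0.037]] [0.12  0.111 0.118 0.11 ]
3.851433422069377
[ 0.5945 -0.083   0.13  ] [[0.659, -0.009], [0.654, -0.136], [0.537, -0.147], [0.527, -0.04]] [0.136 0.127 0.117 0.108]
-2.3003752788296197
[[ 0.58904925 -0.08581415  0.13      ]]
(array([-0.30306572,  0.04475584]), array([0.00671113, 0.04472231, 0.14302054]), array([ 0.59166961, -0.04085581,  0.20302054]), 266, np.float64(0.0012810198328394235))
(array([-0.30711047,  0.00194339]), array([0.00029151, 0.04534575, 0.14298139]), array([ 0.58521994, -0.04081114,  0.20298139]), 108, np.float64(0.0012237975883847754))
```

```bash
cat >> h.py <<'E'
from scipy.optimize import minimize
def sil(p,G,x0):
    "across,fore from the outline of the red knob"
    im=p["img"].astype(int); red=(im[...,0]>80)&(im[...,0]>1.8*im[...,1])&(im[...,0]>1.8*im[...,2])
    c=proj(p,[G[0],G[1],.2])[0]; yy,xx=np.mgrid[:400,:640]
    red&=(abs(xx-c[0])<55)&(abs(yy-c[1])<55)
    S=8; x1,y1,x2,y2=[int(v) for v in (c[0]-60,c[1]-60,c[0]+60,c[1]+60)]
    big=cv2.resize(red[y1:y2,x1:x2].astype(np.float32),None,fx=S,fy=S,interpolation=cv2.INTER_LINEAR)>.5
    t=np.linspace(0,2*np.pi,40)
    cyl=np.vstack([np.c_[.016*np.cos(t),.016*np.sin(t),0*t+z] for z in(.127,.173)])
    def f(a):
        R=cv2.Rodrigues(np.array([a[0],0,0.]))[0]@cv2.Rodrigues(np.array([0,a[1],0.]))[0]
        X=cyl@R.T@Rz(YAW).T+[G[0],G[1],.06]
        h=cv2.convexHull(((proj(p,X)-[x1,y1]+.5)*S).astype(np.float32)).astype(np.int32)
        m=np.zeros(big.shape,np.uint8); cv2.fillConvexPoly(m,h,1); m=m>0
        return 1-(m&big).sum()/(m|big).sum()
    s=min((minimize(f,[x0[0]+d,x0[1]+e],method="Nelder-Mead",options=dict(initial_simplex=np.array([x0,[x0[0]+.1,x0[1]],[x0[0],x0[1]+.1]])+[d,e])) for d in(0,.05,-.05) for e in(0,.05,-.05)),key=lambda s:s.fun)
    return s.x.round(3), round(1-s.fun,3)
E
python3 - <<'E'
from h import *
G=np.array([.589,-.086])
p=get_image("side"); q=get_image("top")
for pp in(p,q): print(sil(pp,G,[-.3,.03]))
# slot corners: check gate outline
loc=np.array([[x,y,.13] for x,y in((30,20),(-30,20),(30,-20),(-30,-20),(60,55),(60,-55),(-60,-55),(-60,55))],float); loc[:,:2]/=1000
W=loc@Rz(YAW).T+[G[0],G[1],0]
for pp,n,c,s in((p,"s2.png",(300,150,430,290),6),(q,"t2.png",(325,150,410,230),6)):
    im=cv2.resize(pp["img"][c[1]:c[3],c[0]:c[2],::-1],None,fx=s,fy=s)
    for u in proj(pp,W): cv2.circle(im,tuple(int(v) for v in (u-np.array(c[:2])+.5)*s),3,(0,255,0),-1)
    cv2.imwrite("pics/"+n,im[:600])
    if n[0]=="s": A=im[:600]
    else: B=im
B=cv2.copyMakeBorder(cv2.resize(B,None,fx=.75,fy=.75),0,0,0,0,cv2.BORDER_CONSTANT)
A=cv2.resize(A,None,fx=.52,fy=.52); H=max(A.shape[0],B.shape[0])
pad=lambda m:cv2.copyMakeBorder(m,0,H-m.shape[0],0,0,cv2.BORDER_CONSTANT)
cv2.imwrite("pics/c2.png",np.hstack([pad(A),pad(B)])); print(H,A.shape,B.shape)
E
```

```text
(array([-0.335,  0.062]), np.float64(0.759))
(array([-0.296,  0.021]), np.float64(0.639))
360 (312, 406, 3) (360, 382, 3)
```

View pics/c2.png

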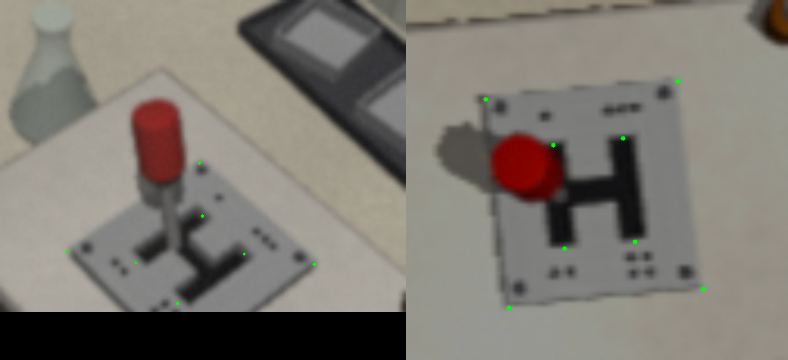

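```bash
python3 - <<'E'
s=open('h.py').read()
s=s.replace("    S=8; x1","    n,lab,st,_=cv2.connectedComponentsWithStats(red.astype(np.uint8)); red=lab==1+st[1:,4].argmax()\n    S=8; x1").replace("im[...,0]>1.8*im[...,1])&(im[...,0]>1.8*im[...,2])","im[...,0]>2.5*im[...,1])&(im[...,0]>2*im[...,2])")
open('h.py','w').write(s)
E
python3 - <<'E'
from h import *
G=np.array([.589,-.086])
for n in("side","top"): 
    pp=get_image(n); print(sil(pp,G,[-.3,.03]))
o=ctrl.observe(); print(o["t"],o["force"],o["finger_gap"])
E
```

```text
(array([-0.329,  0.064]), np.float64(0.686))
(array([-0.293,  0.02 ]), np.float64(0.714))
1.3 [0.45242746 0.18253911 0.862245  ] 0.08563141191002312
```

The gate model overlays well: the projected slot ends and plate corners sit on the drawn ones. The lever leans about -0.30 across and +0.02 to +0.06 fore, so I'll first nudge it back to exact neutral from the front with closed fingers.

```bash
python3 -m creep '[{"slide":[0,0,5],"yaw":-0.17,"hand":1},{"slide":[2,2,8],"yaw":-0.34,"hand":1},{"slide":[6,6,8],"yaw":-0.34,"hand":1},{"slide":[10,10.5,8],"yaw":-0.34,"hand":1},{"slide":[14,15,8],"yaw":-0.34,"hand":1},{"slide":[18,19.5,8],"yaw":-0.34,"hand":1},{"slide":[22,24,8],"yaw":-0.34,"hand":1},{"slide":[26,26,8],"yaw":-0.34,"hand":1}]' 30
python3 - <<'E'
from h import *
o=ctrl.observe(); G=np.array([.589,-.086,0])
print(o["eef_pos"],o["finger_gap"],np.round(o["eef_rot"],3).tolist())
print("target delta cm",((G+Rz(YAW)@np.array([.058,.044,.3]))-o["eef_pos"])*100)
E
```

```text
t: 2.3
eef_pos: [0.4899, -0.238, 0.3197]
eef_rot: [[0.996, 0.09, 0.001], [0.09, -0.996, -0.0], [0.001, 0.0, -1.0]]
force: [0.2, -0.9, -0.5]
finger_gap: 0.0005
[ 0.48992146 -0.23795976  0.31972109] 0.0005182235669998164 [[0.996, 0.09, 0.001], [0.09, -0.996, -0.0], [0.001, 0.0, -1.0]]
target delta cm [15.28948044 20.09884229 -1.97210884]
```

```bash
python3 -m creep '[{"slide":[4,5,0],"yaw":0,"hand":1},{"slide":[8,10,0],"yaw":0,"hand":1},{"slide":[12,15,0],"yaw":0,"hand":1},{"slide":[15.3,20.1,0],"yaw":0,"hand":1},{"slide":[15.3,20.1,-3],"yaw":0,"hand":1},{"slide":[15.3,20.1,-8],"yaw":0,"hand":1},{"slide":[15.3,20.1,-13.3],"yaw":0,"hand":1},{"slide":[15.3,20.1,-13.3],"yaw":0,"hand":1}]'
python3 - <<'E'
from h import *
G=np.array([.589,-.086])
p=get_image("side"); save(p,"s3.png",(270,110,430,290),3.3); q=get_image("top"); save(q,"t3.png",(310,130,430,240),4)
o=ctrl.observe(); print("local",Rz(YAW).T@(o["eef_pos"]-np.r_[G,0]),o["force"])
for pp in(p,q): print(lever(pp,G)[0],sil(pp,G,[-.3,.03]))
a=cv2.imread("pics/s3.png");b=cv2.imread("pics/t3.png");b=b[:,:270] if False else b
H=max(a.shape[0],b.shape[0]);P=lambda m:cv2.copyMakeBorder(m,0,H-m.shape[0],0,0,0)
m=np.hstack([P(a),P(b)]);m=cv2.resize(m,None,fx=min(1,790/m.shape[1]),fy=min(1,790/m.shape[1]));cv2.imwrite("pics/c3.png",m)
E
```

```text
t: 3.3
eef_pos: [0.641, -0.0367, 0.1833]
eef_rot: [[0.996, 0.09, -0.007], [0.09, -0.996, 0.001], [-0.007, -0.001, -1.0]]
force: [0.6, 0.3, 0.6]
finger_gap: -0.0
local [0.05883461 0.04379955 0.18849055] [-0.74136537  0.32677729  1.21165226]
[-0.30323461  0.0429403 ] (array([-0.327,  0.066]), np.float64(0.707))
[-0.3 -0.3] (array([-0.3 ,  0.03]), np.float64(0.0))
  return _methods._mean(a, axis=axis, dtype=dtype,
  ret = ret.dtype.type(ret / rcount)
```

View pics/c3.png

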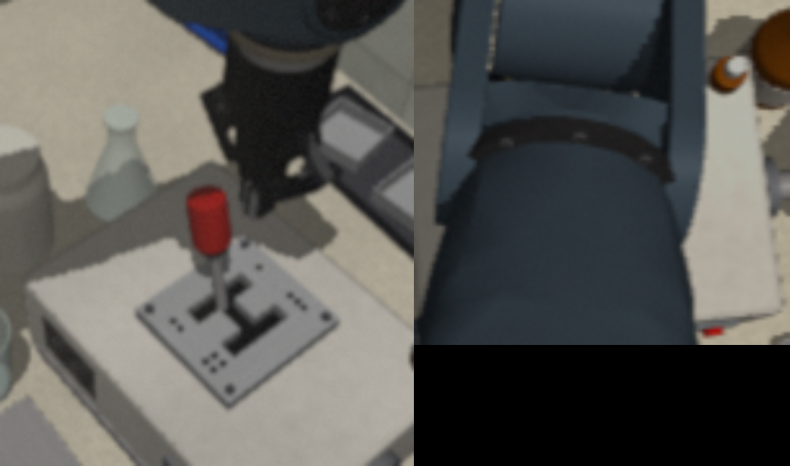

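The fingers stand in front of the knob, about 20 mm clear, and the arm blocks the top view. I'll nudge the knob back to neutral.

```bash
python3 -m creep '[{"slide":[-0.8,-0.07,0],"yaw":0,"hand":1},{"slide":[-1.4,-0.12,0],"yaw":0,"hand":1},{"slide":[-1.8,-0.16,0],"yaw":0,"hand":1},{"slide":[-2.2,-0.2,0],"yaw":0,"hand":1},{"slide":[-2.5,-0.22,0],"yaw":0,"hand":1},{"slide":[-2.8,-0.25,0],"yaw":0,"hand":1},{"slide":[-3.0,-0.27,0],"yaw":0,"hand":1},{"slide":[-3.0,-0.27,0],"yaw":0,"hand":1}]'
cat > chk.py <<'E'
from h import *
import warnings; warnings.simplefilter("ignore")
G=np.array([.589,-.086])
o=ctrl.observe(); print("local mm",(1000*(Rz(YAW).T@(o["eef_pos"]-np.r_[G,0]))).round(1),"F local",(Rz(YAW).T@np.array(o["force"])).round(1))
for n in("side","top"):
    l=lever(get_image(n),G); print(n,"across,fore",l[0].round(3),"knob",(l[1]*1000).round(1),l[3],l[4])
E
python3 chk.py
```

```text
t: 4.4
eef_pos: [0.6138, -0.0398, 0.1886]
eef_rot: [[0.996, 0.09, 0.003], [0.09, -0.996, -0.0], [0.002, 0.001, -1.0]]
force: [2.3, 1.7, 1.9]
finger_gap: 0.0001
local mm [ 28.8  43.8 188.6] F local [2.5 1.5 1.9]
side across,fore [-0.303  0.027] knob [  4.   44.8 143.1] 227 0.0008618593926852542
top across,fore [-0.3 -0.3] knob [-44.3  42.3 136.9] 0 nan
```

```bash
python3 -m creep '[{"slide":[-0.1,0,0],"yaw":0,"hand":1},{"slide":[-0.2,0,0],"yaw":0,"hand":1},{"slide":[-0.2,0,0],"yaw":0,"hand":1},{"slide":[1,0.1,0],"yaw":0,"hand":1},{"slide":[2.5,0.2,0],"yaw":0,"hand":1},{"slide":[2.5,0.2,3],"yaw":0,"hand":1},{"slide":[2.5,0.2,8],"yaw":0,"hand":1},{"slide":[2.5,0.2,8],"yaw":0,"hand":1}]'
python3 chk.py; python3 -c "
from h import *
print((np.array([.589,-.086,0])+Rz(YAW)@np.array([0,.095,.187])-ctrl.observe()['eef_pos'])*100)"
```

```text
t: 5.5
eef_pos: [0.6406, -0.0379, 0.2724]
eef_rot: [[0.996, 0.09, 0.008], [0.09, -0.996, -0.001], [0.008, 0.002, -1.0]]
force: [0.0, -0.3, -0.4]
finger_gap: -0.0002
local mm [ 55.7  43.3 272.4] F local [-0.  -0.3 -0.4]
side across,fore [-0.304  0.014] knob [  2.1  44.9 143.1] 282 0.0013060924188686342
top across,fore [-0.3 -0.3] knob [-44.3  42.3 136.9] 0 nan
[-5.84568921  4.63702888 -8.11656211]
```

```bash
python3 -m creep '[{"slide":[0,4.6,0],"yaw":0,"hand":1},{"slide":[-3,4.6,0],"yaw":0,"hand":1},{"slide":[-5.8,4.6,0],"yaw":0,"hand":1},{"slide":[-5.8,4.6,-3],"yaw":0,"hand":1},{"slide":[-5.8,4.6,-6],"yaw":0,"hand":1},{"slide":[-5.8,4.6,-8.1],"yaw":0,"hand":1},{"slide":[-5.8,4.6,-8.1],"yaw":0,"hand":1},{"slide":[-5.8,4.6,-8.1],"yaw":0,"hand":1}]'
python3 chk.py
```

```text
t: 6.6
eef_pos: [0.5806, 0.0083, 0.1863]
eef_rot: [[0.996, 0.09, 0.0], [0.09, -0.996, -0.0], [0.0, 0.0, -1.0]]
force: [0.5, -0.5, 0.5]
finger_gap: 0.0
local mm [1.000e-01 9.470e+01 1.863e+02] F local [ 0.5 -0.5  0.5]
side across,fore [-0.302  0.017] knob [  2.5  44.7 143.2] 236 0.0009514469888029247
top across,fore [-0.318 -0.177] knob [-26.5  46.2 140.2] 3 0.00011516418982283666
```

```bash
python3 -m creep '[{"slide":[0.07,-0.8,0],"yaw":0,"hand":1},{"slide":[0.14,-1.6,0],"yaw":0,"hand":1},{"slide":[0.22,-2.4,0],"yaw":0,"hand":1},{"slide":[0.29,-3.2,0],"yaw":0,"hand":1},{"slide":[0.36,-4,0],"yaw":0,"hand":1},{"slide":[0.43,-4.8,0],"yaw":0,"hand":1},{"slide":[0.5,-5.6,0],"yaw":0,"hand":1},{"slide":[0.54,-6,0],"yaw":0,"hand":1}]'
python3 chk.py
```

```text
t: 7.7
eef_pos: [0.5924, -0.0533, 0.1965]
eef_rot: [[0.996, 0.091, 0.021], [0.091, -0.996, -0.004], [0.021, 0.006, -1.0]]
force: [-1.7, 4.9, 58.7]
finger_gap: 0.0001
local mm [  6.3  32.3 196.5] F local [-1.3  5.  58.7]
side across,fore [0.009 0.033] knob [  4.9  -1.3 149.9] 166 0.0009524145585250014
top across,fore [-0.3 -0.3] knob [-44.3  42.3 136.9] 0 nan
```

The force shows 59 N straight up: the finger knuckles flare out along the jaw axis and are sitting on the knob top. I'll lift straight off, then turn 90° so that the slim side of the fingers faces the knob.

```bash
python3 -m creep '[{"slide":[0,0,0.5],"yaw":0,"hand":1},{"slide":[0,0,1.5],"yaw":0,"hand":1},{"slide":[0,1,3],"yaw":0,"hand":1},{"slide":[0,3,6],"yaw":0,"hand":1},{"slide":[0,4,8],"yaw":0.18,"hand":1},{"slide":[0,4,8],"yaw":0.36,"hand":1},{"slide":[0,4,8],"yaw":0.54,"hand":1},{"slide":[0,4,8],"yaw":0.72,"hand":1}]'
python3 - <<'E'
exec(open("chk.py").read())
p=get_image("side"); save(p,"s4.png",(250,110,430,290),3)
q=get_image("top"); r=cut_out("gearbox",p); print(ctrl.observe()["q"])
E
```

```text
t: 8.8
eef_pos: [0.5921, -0.0128, 0.2764]
eef_rot: [[0.684, 0.729, 0.018], [0.729, -0.685, 0.011], [0.02, 0.005, -1.0]]
force: [-0.5, -1.3, -0.7]
finger_gap: -0.0005
local mm [  9.6  72.6 276.4] F local [-0.6 -1.2 -0.7]
side across,fore [0.012 0.035] knob [  5.3  -1.8 149.9] 153 0.0015294173570549155
top across,fore [ 0.021 -0.033] knob [ -4.9  -3.2 149.9] 99 0.0012487672375183962
[-6.09751918 22.10026024 86.31498084  0.7746888  70.59298712 37.43234051]
```

View pics/s4.png

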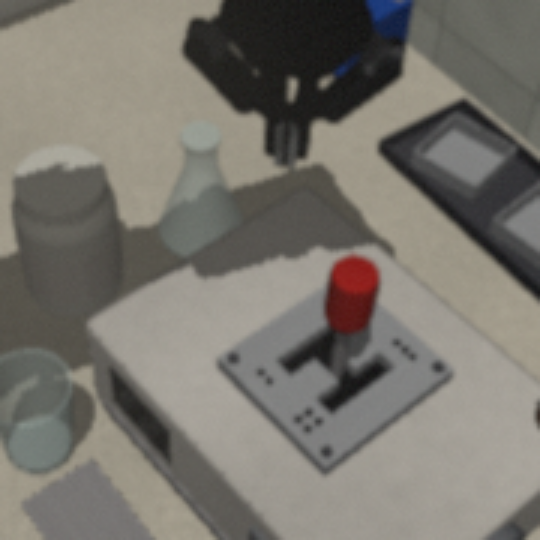

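The lever stands upright mid-channel, with the knob at about (353,295). The splayed knuckles at (205,65) and (385,70) confirm the cause. I'll finish the turn and come down left of the knob.

```bash
python3 -m creep '[{"slide":[-0.4,0,0],"yaw":0.18,"hand":1},{"slide":[-0.8,0,0],"yaw":0.36,"hand":1},{"slide":[-0.8,-1,0],"yaw":0.54,"hand":1},{"slide":[-0.8,-1.8,0],"yaw":0.72,"hand":1},{"slide":[-0.8,-1.8,-1],"yaw":0.84,"hand":1},{"slide":[-0.8,-1.8,-4],"yaw":0.84,"hand":1},{"slide":[-0.8,-1.8,-7.6],"yaw":0.84,"hand":1},{"slide":[-0.8,-1.8,-7.6],"yaw":0.84,"hand":1}]'
python3 chk.py
```

```text
t: 10.05
eef_pos: [0.583, -0.031, 0.1984]
eef_rot: [[-0.074, 0.997, -0.001], [0.997, 0.074, 0.022], [0.022, 0.001, -1.0]]
force: [-1.2, -0.7, 0.8]
finger_gap: 0.0
local mm [ -1.   55.4 198.4] F local [-1.2 -0.6  0.8]
side across,fore [0.009 0.031] knob [  4.7  -1.4 149.9] 233 0.0013578640454088664
top across,fore [-0.3 -0.3] knob [-44.3  42.3 136.9] 0 nan
```

```bash
python3 -m creep '[{"slide":[0.1,-1,0],"yaw":0,"hand":1},{"slide":[0.2,-2,0],"yaw":0,"hand":1},{"slide":[0.25,-2.7,0],"yaw":0,"hand":1},{"slide":[0.3,-3.2,0],"yaw":0,"hand":1},{"slide":[0.35,-3.7,0],"yaw":0,"hand":1},{"slide":[0.4,-4.2,0],"yaw":0,"hand":1},{"slide":[0.43,-4.6,0],"yaw":0,"hand":1},{"slide":[0.45,-5,0],"yaw":0,"hand":1}]'
python3 chk.py
```

```text
t: 11.15
eef_pos: [0.5892, -0.0813, 0.2015]
eef_rot: [[-0.075, 0.997, 0.005], [0.997, 0.075, 0.021], [0.021, 0.007, -1.0]]
force: [-0.2, 2.0, 1.4]
finger_gap: -0.0001
local mm [  0.6   4.6 201.5] F local [0.  2.  1.4]
side across,fore [0.148 0.037] knob [  5.5 -22.1 148.3] 224 0.001489744319698466
top across,fore [-0.3 -0.3] knob [-44.3  42.3 136.9] 0 nan
```

```bash
python3 -m creep '[{"slide":[0.03,-0.4,0],"yaw":0,"hand":1},{"slide":[0.06,-0.8,0],"yaw":0,"hand":1},{"slide":[0.08,-1.1,0],"yaw":0,"hand":1},{"slide":[0.1,-1.3,0],"yaw":0,"hand":1},{"slide":[0.12,-1.5,0],"yaw":0,"hand":1},{"slide":[0.13,-1.65,0],"yaw":0,"hand":1},{"slide":[0.13,-1.7,0],"yaw":0,"hand":1},{"slide":[0.13,-1.7,0],"yaw":0,"hand":1}]'
python3 chk.py
```

```text
t: 12.25
eef_pos: [0.5905, -0.0986, 0.2015]
eef_rot: [[-0.074, 0.997, 0.005], [0.997, 0.074, 0.021], [0.02, 0.007, -1.0]]
force: [-0.7, 1.7, -0.6]
finger_gap: -0.0001
local mm [  0.4 -12.7 201.5] F local [-0.6  1.8 -0.6]
side across,fore [0.265 0.032] knob [  4.8 -39.3 144.7] 202 0.0013618781878635994
top across,fore [-0.3 -0.3] knob [-44.3  42.3 136.9] 0 nan
```

```bash
python3 -m creep '[{"slide":[0.02,-0.2,0],"yaw":0,"hand":1},{"slide":[0.03,-0.4,0],"yaw":0,"hand":1},{"slide":[0.03,-0.45,0],"yaw":0,"hand":1},{"slide":[0.03,-0.45,0],"yaw":0,"hand":1},{"slide":[-0.1,1,0],"yaw":0,"hand":1},{"slide":[-0.3,3,1],"yaw":0,"hand":1},{"slide":[-0.3,3,5],"yaw":0,"hand":1},{"slide":[-0.3,3,8],"yaw":0,"hand":1}]'
python3 chk.py
```

```text
t: 13.35
eef_pos: [0.5877, -0.0671, 0.2839]
eef_rot: [[-0.075, 0.997, 0.007], [0.997, 0.075, 0.02], [0.02, 0.008, -1.0]]
force: [1.3, 0.5, 0.3]
finger_gap: 0.0
local mm [  0.4  18.9 283.9] F local [1.4 0.4 0.3]
side across,fore [ 0.34  -0.091] knob [-13.7 -49.8 140.8] 157 0.001133464941035101
top across,fore [0.283 0.03 ] knob [  4.5 -41.9 144. ] 46 0.0011649774531255035
```

```bash
python3 - <<'E'
from h import *
p=get_image("side"); q=get_image("top")
a=cv2.resize(p["img"][140:270,310:430,::-1],None,fx=3.3,fy=3.3);b=cv2.resize(q["img"][150:250,320:420,::-1],None,fx=3.9,fy=3.9)
a=a[:390];cv2.imwrite("pics/c5.png",np.hstack([a,cv2.resize(b,(390,a.shape[0]))]))
E
```

```text
(no output)
```

View pics/c5.png

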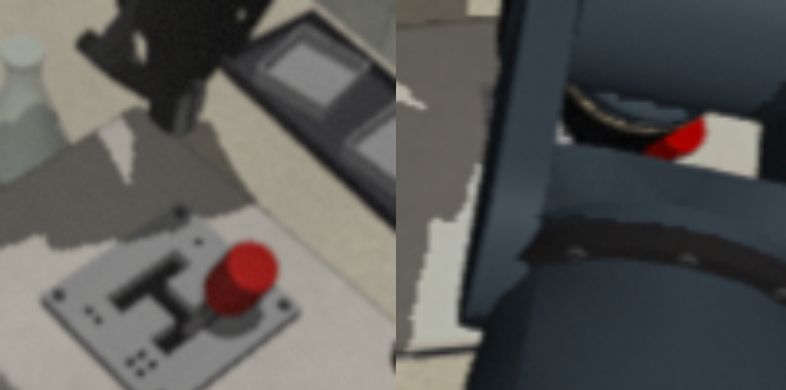

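The stem sits at the right-hand end of the neutral channel (about (190,325)) and is not in slot 4. I'll turn back 90° and go behind the knob.

```bash
python3 -m creep '[{"slide":[-2,0,0],"yaw":-0.18,"hand":1},{"slide":[-4.6,0,0],"yaw":-0.36,"hand":1},{"slide":[-4.6,-2,0],"yaw":-0.54,"hand":1},{"slide":[-4.6,-4,0],"yaw":-0.72,"hand":1},{"slide":[-4.6,-6.5,0],"yaw":-0.9,"hand":1},{"slide":[-4.6,-6.5,0],"yaw":-1.08,"hand":1},{"slide":[-4.6,-6.5,0],"yaw":-1.26,"hand":1},{"slide":[-4.6,-6.5,0],"yaw":-1.44,"hand":1}]'
python3 chk.py
```

```text
t: 14.55
eef_pos: [0.541, -0.1322, 0.281]
eef_rot: [[0.98, 0.199, 0.019], [0.199, -0.98, -0.003], [0.018, 0.007, -1.0]]
force: [0.1, 0.5, -0.2]
finger_gap: -0.0
local mm [-51.9 -41.7 281. ] F local [ 0.2  0.5 -0.2]
side across,fore [0.437 0.055] knob [  8.3 -63.4 135.7] 84 0.001015396317021829
top across,fore [-0.3 -0.3] knob [-44.3  42.3 136.9] 0 nan
```

```bash
python3 -m creep '[{"slide":[0,0,0],"yaw":-0.11,"hand":1},{"slide":[0,0,-3],"yaw":-0.11,"hand":1},{"slide":[0,0,-6],"yaw":-0.11,"hand":1},{"slide":[0,0,-8.2],"yaw":-0.11,"hand":1},{"slide":[0,0,-8.2],"yaw":-0.11,"hand":1},{"slide":[0.5,0.05,-8.2],"yaw":-0.11,"hand":1},{"slide":[1,0.1,-8.2],"yaw":-0.11,"hand":1},{"slide":[1,0.1,-8.2],"yaw":-0.11,"hand":1}]'
python3 - <<'E'
exec(open("chk.py").read())
p=get_image("side"); save(p,"s6.png",(290,140,430,280),4)
E
```

```text
t: 15.65
eef_pos: [0.5517, -0.1311, 0.1997]
eef_rot: [[0.995, 0.094, 0.02], [0.095, -0.996, -0.006], [0.019, 0.007, -1.0]]
force: [0.8, -0.9, 0.7]
finger_gap: -0.0002
local mm [-41.2 -41.6 199.7] F local [ 0.7 -0.9  0.7]
side across,fore [-0.3 -0.3] knob [-44.3  42.3 136.9] 0 nan
top across,fore [-0.3 -0.3] knob [-44.3  42.3 136.9] 0 nan
```

View pics/s6.png

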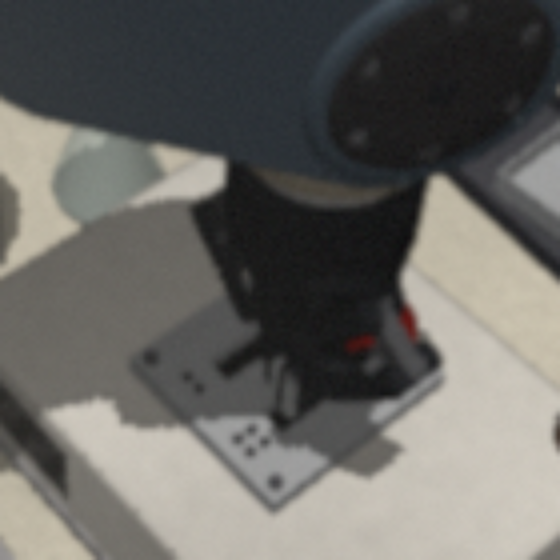

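The fingers are behind the knob (red just shows at (365,343)), with no contact yet. I'll push forward along the slot.

```bash
python3 -m creep '[{"slide":[0.8,0.07,0],"yaw":0,"hand":1},{"slide":[1.6,0.14,0],"yaw":0,"hand":1},{"slide":[2.3,0.21,0],"yaw":0,"hand":1},{"slide":[3,0.27,0],"yaw":0,"hand":1},{"slide":[3.6,0.32,0],"yaw":0,"hand":1},{"slide":[4.2,0.38,0],"yaw":0,"hand":1},{"slide":[4.8,0.43,0],"yaw":0,"hand":1},{"slide":[5.2,0.47,0],"yaw":0,"hand":1}]'
python3 chk.py
```

```text
t: 16.8
eef_pos: [0.6032, -0.1262, 0.1989]
eef_rot: [[0.995, 0.094, 0.018], [0.094, -0.996, -0.005], [0.018, 0.007, -1.0]]
force: [-2.1, 0.0, -1.9]
finger_gap: 0.0004
local mm [ 10.6 -41.3 198.9] F local [-2.1  0.2 -1.9]
side across,fore [-0.3 -0.3] knob [-44.3  42.3 136.9] 0 nan
top across,fore [-0.3 -0.3] knob [-44.3  42.3 136.9] 0 nan
```

Contact is light (2 N) and the lever is moving. I'll continue in small steps to the stop.

```bash
python3 -m creep '[{"slide":[0.1,0.01,0],"yaw":0,"hand":1},{"slide":[0.2,0.02,0],"yaw":0,"hand":1},{"slide":[0.3,0.03,0],"yaw":0,"hand":1},{"slide":[0.4,0.04,0],"yaw":0,"hand":1},{"slide":[0.5,0.05,0],"yaw":0,"hand":1},{"slide":[0.6,0.05,0],"yaw":0,"hand":1},{"slide":[0.7,0.06,0],"yaw":0,"hand":1},{"slide":[0.7,0.06,0],"yaw":0,"hand":1}]'
python3 chk.py
```

```text
t: 17.9
eef_pos: [0.6104, -0.1257, 0.199]
eef_rot: [[0.995, 0.094, 0.019], [0.094, -0.996, -0.005], [0.018, 0.007, -1.0]]
force: [-2.7, -0.6, -0.4]
finger_gap: -0.0001
local mm [ 17.7 -41.4 199. ] F local [-2.7 -0.4 -0.4]
side across,fore [-0.3 -0.3] knob [-44.3  42.3 136.9] 0 nan
top across,fore [-0.3 -0.3] knob [-44.3  42.3 136.9] 0 nan
```

Not at the stop yet, so I'll go on a few millimetres.

```bash
python3 -m creep '[{"slide":[0.05,0,0],"yaw":0,"hand":1},{"slide":[0.1,0.01,0],"yaw":0,"hand":1},{"slide":[0.15,0.01,0],"yaw":0,"hand":1},{"slide":[0.2,0.02,0],"yaw":0,"hand":1},{"slide":[0.2,0.02,0],"yaw":0,"hand":1},{"slide":[0.25,0.02,0],"yaw":0,"hand":1},{"slide":[0.25,0.02,0],"yaw":0,"hand":1},{"slide":[0.25,0.02,0],"yaw":0,"hand":1}]'
python3 chk.py
```

```text
t: 19.0
eef_pos: [0.6128, -0.1255, 0.1991]
eef_rot: [[0.995, 0.094, 0.019], [0.094, -0.996, -0.005], [0.018, 0.007, -1.0]]
force: [-1.8, 0.7, -0.5]
finger_gap: -0.0
local mm [ 20.2 -41.5 199.1] F local [-1.8  0.9 -0.5]
side across,fore [-0.3 -0.3] knob [-44.3  42.3 136.9] 0 nan
top across,fore [-0.3 -0.3] knob [-44.3  42.3 136.9] 0 nan
```

```bash
python3 -m creep '[{"slide":[0.05,0,0],"yaw":0,"hand":1},{"slide":[0.1,0.01,0],"yaw":0,"hand":1},{"slide":[0.15,0.01,0],"yaw":0,"hand":1},{"slide":[0.2,0.02,0],"yaw":0,"hand":1},{"slide":[0.2,0.02,0],"yaw":0,"hand":1},{"slide":[0.25,0.02,0],"yaw":0,"hand":1},{"slide":[0.25,0.02,0],"yaw":0,"hand":1},{"slide":[0.25,0.02,0],"yaw":0,"hand":1}]'
python3 chk.py
```

```text
t: 20.1
eef_pos: [0.6152, -0.1252, 0.1989]
eef_rot: [[0.995, 0.094, 0.018], [0.094, -0.996, -0.005], [0.018, 0.007, -1.0]]
force: [-4.5, -0.7, -1.2]
finger_gap: -0.0001
local mm [ 22.6 -41.4 198.9] F local [-4.5 -0.3 -1.2]
side across,fore [-0.3 -0.3] knob [-44.3  42.3 136.9] 0 nan
top across,fore [-0.3 -0.3] knob [-44.3  42.3 136.9] 0 nan
```

```bash
python3 -m creep '[{"slide":[0.05,0,0],"yaw":0,"hand":1},{"slide":[0.1,0.01,0],"yaw":0,"hand":1},{"slide":[0.15,0.01,0],"yaw":0,"hand":1},{"slide":[0.2,0.02,0],"yaw":0,"hand":1},{"slide":[0.2,0.02,0],"yaw":0,"hand":1},{"slide":[0.2,0.02,0],"yaw":0,"hand":1},{"slide":[0.2,0.02,0],"yaw":0,"hand":1},{"slide":[0.2,0.02,0],"yaw":0,"hand":1}]'
python3 chk.py
```

```text
t: 21.2
eef_pos: [0.6165, -0.1251, 0.1987]
eef_rot: [[0.995, 0.094, 0.016], [0.094, -0.996, -0.005], [0.016, 0.006, -1.0]]
force: [-8.5, -0.4, -1.4]
finger_gap: 0.0001
local mm [ 23.8 -41.4 198.7] F local [-8.5  0.4 -1.4]
side across,fore [-0.3 -0.3] knob [-44.3  42.3 136.9] 0 nan
top across,fore [-0.3 -0.3] knob [-44.3  42.3 136.9] 0 nan
```

The force is building to 8.5 N and the motion lags, so the stop is reached. I'll give one last press, then withdraw.

```bash
python3 -m creep '[{"slide":[0.1,0.01,0],"yaw":0,"hand":1},{"slide":[0.2,0.02,0],"yaw":0,"hand":1},{"slide":[0.2,0.02,0],"yaw":0,"hand":1},{"slide":[-1,-0.1,0],"yaw":0,"hand":1},{"slide":[-4,-0.4,0],"yaw":0,"hand":1},{"slide":[-6,-0.5,3],"yaw":0,"hand":1},{"slide":[-6,-0.5,8],"yaw":0,"hand":1},{"slide":[-8,-5,10],"yaw":0,"hand":1}]'
python3 -m creep '[{"slide":[-2,-5,0],"yaw":0,"hand":1},{"slide":[-5,-9,0],"yaw":0,"hand":1},{"slide":[-8,-14,0],"yaw":0,"hand":1},{"slide":[-11,-18,0],"yaw":0,"hand":1},{"slide":[-14,-22,0],"yaw":0,"hand":1},{"slide":[-17,-26,0],"yaw":0,"hand":1},{"slide":[-19,-29,0],"yaw":0,"hand":1},{"slide":[-20,-30,0],"yaw":0,"hand":1}]'
python3 - <<'E'
exec(open("chk.py").read())
p=get_image("side"); q=get_image("top")
a=cv2.resize(p["img"][120:310,230:460,::-1],None,fx=2,fy=2);b=cv2.resize(q["img"][130:280,240:450,::-1],None,fx=1.6,fy=1.6)
b=cv2.copyMakeBorder(b,0,a.shape[0]-b.shape[0],0,0,0);cv2.imwrite("pics/c7.png",np.hstack([a,b])); print(a.shape,b.shape)
for pp in(p,q):
  for n in("vial","powder_jar","flask","beaker","amber_bottle"):
    r=cut_out(n,pp)
    if r: X,_=cloud(pp,r[0]["pixels"]); print(n,round(r[0]["score"],2),np.median(X,0).round(3))
E
```

```text
t: 22.3
eef_pos: [0.5379, -0.1744, 0.3023]
eef_rot: [[0.995, 0.097, 0.023], [0.098, -0.995, -0.007], [0.022, 0.009, -1.0]]
force: [-0.4, -1.2, -0.8]
finger_gap: 0.0003
t: 23.3
eef_pos: [0.3369, -0.4759, 0.3026]
eef_rot: [[0.995, 0.096, 0.024], [0.096, -0.995, -0.009], [0.023, 0.011, -1.0]]
force: [0.3, 0.4, -0.1]
finger_gap: -0.0002
local mm [-286.  -365.7  302.6] F local [ 0.3  0.3 -0.1]
side across,fore [0.295 0.346] knob [ 50.8 -41.  135. ] 293 0.0014458246689511036
top across,fore [0.317 0.335] knob [ 49.3 -44.2 134.6] 100 0.0011169445358633603
(380, 460, 3) (380, 336, 3)
vial 0.72 [ 0.684 -0.203  0.147]
powder_jar 0.76 [0.511 0.149 0.103]
flask 0.6 [0.634 0.148 0.059]
amber_bottle 0.72 [ 0.709 -0.276  0.099]
vial 0.68 [0.631 0.153 0.05 ]
powder_jar 0.65 [0.515 0.166 0.129]
flask 0.62 [0.631 0.152 0.048]
beaker 0.96 [0.413 0.045 0.009]
amber_bottle 0.79 [ 0.714 -0.262  0.104]
```

View pics/c7.png

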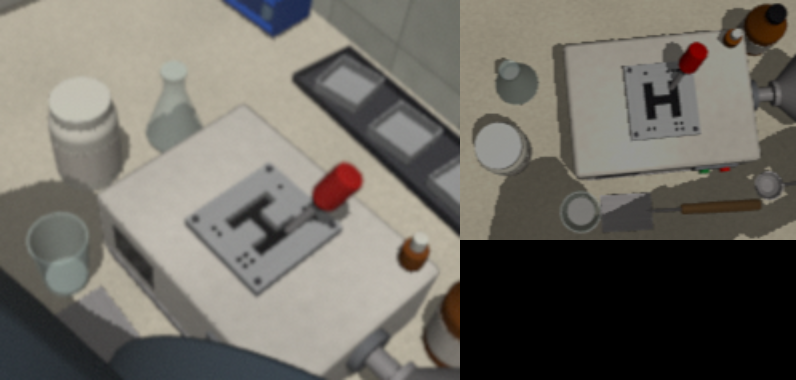

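The lever is fully forward in the right slot (both views fit a fore lean of about 0.33–0.35), and the labware is where it was. Handing in.

```bash
python3 -c "
from cell import ctrl
print(ctrl.hand_in())"
```

```text
the job is handed in; nothing more can be done
None
```

The blender is in third gear and the job is handed in, but one push pressed on the knob with more force than I wanted. The closed fingers pushed the knob back to neutral, across to the right, then forward until it met the stop (8.5 N), and then withdrew clear.

**Final lever position:** the side and top views fit an across lean of 0.295 and 0.317 and a fore lean of 0.346 and 0.335. The stop is at 0.32, so the lever is fully home in the three-dot slot. My fits read about 0.02 high.

**Labware:** the jar, flask and amber bottle stand where they were in both views, the vial in the side view and the beaker in the top view. The top-view vial detection landed on the flask, as it did at the start. I only judged the spatula and scoop by eye.

**What went wrong:**
- **Press on the knob:** during the first push across, the splayed finger knuckles came down on the knob's top, and the wrist read 59 N upwards at the end of that call. That is under the 120 N wrist limit. If the knuckles count as the gripper's body, it is over the 40 N limit. I lifted off, turned the gripper 90° and finished with light pushes.
- **Disagreeing check:** after the push across, the side view fitted a fore lean of -0.09 and the top view +0.03. The picture showed the stem in the neutral channel, not in the fourth slot.
- **Not measured:** I did not check knob lift directly. I never gripped the knob.

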